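# Put the flat scraper away in the baking box

## Task

First lift the wooden lid off the white baking box by its knob and set it down flat on the free worktop beside it. Then slide the flat steel scraper along the chopping block until one end sticks out well past the block's edge, pick it up by that end, and lower it into the box before letting go, so that it lies flat on the bottom. Leave the lid off, don't let the scraper fall on the worktop, and leave the salt shaker, the small tin and the garlic alone.

Things in the scene. Friction and masses are not known exactly. Their poses are not given: they have to be found in the camera images.
- block: Thick wooden chopping block, a rectangular slab 180 (its x) by 200 (its y) by 45 mm high, fixed to the worktop. Origin: centre of its underside, at worktop height. Its top is smooth and level. Block and box stand side by side, either way round; the worktop to the left of both is free from x = 0.42 to 0.60 and up to y = 0.45.
- scraper: Flat plain steel blade 45 mm wide (its x), 130 mm long (its y), 3 mm thick, about 0.12 kg, with a 10 mm hanging hole 12 mm from its +y end. Origin: centre of its underside. Starts lying on top of the chopping block, wholly inside its edges. It is too thin to be gripped well while it lies flat; pressed lightly from above with a fingertip (about 5 to 10 N) it slides along with the finger. It can be gripped across its 45 mm width where it sticks out past the block.
- hole_end (a point): Middle of the scraper's +y end (the end with the hole), on its underside, 65 mm from the scraper's origin.
- plain_end (a point): Middle of the scraper's -y end (without hole), on its underside, 65 mm from the scraper's origin.
- baking_box: White enamelled open box, 110 (its x) by 166 (its y) by 45 mm high outside, walls and floor 3 mm, so 104 by 160 mm inside; fixed to the worktop. Origin: centre of its underside, at worktop height. Mind the wall cupboard over the back of the worktop: its underside is 0.5 m up and it begins at about x = 0.62; a tall fridge stands left of y = 0.55.
- lid: Loose wooden lid that covers the box at the start, about 0.18 kg: a plate 116 (its x) by 172 (its y) by 8 mm, with a cleat 96 by 152 by 6 mm below it that drops loosely into the box, and a round knob on the middle of the top. Origin: centre of the cleat's underside. The plate's top is 14 mm above the origin; lying on the box the origin is 39 mm above the worktop, lying on the worktop it is 0.
- lid_knob (a point): Middle of the lid's knob, 36 mm above the lid's origin; the knob is round, 27 mm in diameter, its top 46 mm above the lid's origin (32 mm above the plate).
- salt: Salt shaker, 43 mm across, 78 mm high, bystander behind the work. Origin: centre of its underside.
- garlic: Garlic bulb, about 60 mm across and 58 mm high, bystander behind the work. Origin: centre of its underside.
- tin: Small round tin, 57 mm across, 72 mm high, bystander behind the work. Origin: centre of its underside.

How it is judged:
On the way, in this order (a step that is already met when the one before it is completed fails the run):
1. the lid, in the fingers, is brought down level to within 20 mm of the worktop, with its centre more than 100 mm from the box's (height (world z) of lid below 0.02 m and angle between lid's own z axis and vertical below 0.15 rad and horizontal distance between lid and baking_box above 0.1 m and contact force between the fingers and lid above 0.3 N), for 0.05 s.
2. the scraper lies flat on the block with one end at least 20 mm past the block's edge (((y of hole_end in the frame of block above 0.12 m or y of hole_end in the frame of block below -0.12 m or x of hole_end in the frame of block above 0.11 m or x of hole_end in the frame of block below -0.11 m) or (y of plain_end in the frame of block above 0.12 m or y of plain_end in the frame of block below -0.12 m or x of plain_end in the frame of block above 0.11 m or x of plain_end in the frame of block below -0.11 m)) and angle between the z axis of scraper and the z axis of block, either way round below 0.06 rad and height (world z) of scraper between 0.041 and 0.049 m), for 0.2 s.
3. the scraper, still in the fingers, is lowered into the box so that its middle is below the rim (x of scraper in the frame of baking_box between -0.045 and 0.045 m and y of scraper in the frame of baking_box between -0.06 and 0.06 m and height (world z) of scraper below 0.045 m and contact force between the fingers and scraper above 0.3 N), for 0.05 s.
At the end, for the whole second after the job is handed in: The scraper lies flat (within 0.1 rad, within 6 mm of the inner floor) and at rest in the box; the lid lies flat, knob up, at rest on the worktop (within 8 mm, 0.06 rad), its centre more than 100 mm from the box's (x of scraper in the frame of baking_box between -0.045 and 0.045 m and y of scraper in the frame of baking_box between -0.06 and 0.06 m and z of scraper in the frame of baking_box below 0.009 m and angle between the z axis of scraper and the z axis of baking_box, either way round below 0.1 rad and linear speed of each of scraper, lid below 0.02 m/s and height (world z) of lid below 0.008 m and angle between lid's own z axis and vertical below 0.06 rad and horizontal distance between lid and baking_box above 0.1 m); the robot touches nothing.
It fails at once if the scraper falls on the worktop (height (world z) of scraper below 0.03 m and horizontal distance between scraper and baking_box above 0.13 m).
It fails at once if the salt shaker is moved more than 30 mm or knocked over (distance of salt from where it was at the start of the episode above 0.03 m or angle between salt's own z axis and vertical above 0.5 rad).
It fails at once if the garlic is moved more than 30 mm or knocked over (distance of garlic from where it was at the start of the episode above 0.03 m or angle between garlic's own z axis and vertical above 0.5 rad).
It fails at once if the small tin is moved more than 30 mm or knocked over (distance of tin from where it was at the start of the episode above 0.03 m or angle between tin's own z axis and vertical above 0.5 rad).
It also fails if it takes over 72 s, if anything falls off the work surface, if the arm or the gripper's body presses on something with over 40 N, if the wrist force passes 120 N, or if a joint passes its speed limit or range.

## Robot

A 6-joint arm with a two-finger parallel gripper is mounted at the origin on a cart in front of the work surface, level with it; the furniture and walls round the work are solid. World frame = base frame: x ahead of the robot, y to its left, z up, the work surface at z = 0. Lengths are in m, angles in rad, forces in N, time in s.
With the tool pointing down it reaches from about 0.35 to 0.85 m from the base axis. Payload 8.1 kg.
Tool frame: the origin (TCP) lies at the very end of the fingers, on their centre line; the grasp point (between the pads) lies robot.grip_point_offset behind it (robot.grip_point_offset is the distance from the TCP to the grasp point, in m); z points along the fingers, y is the line along which they close (so a half turn about z gives the same grasp; the last joint's range is limited). The gripper opens to 93 mm and grips with 3 to 60 N. Pads are 15 mm wide; open, the fingers measure 128 mm over their backs; the gripper's body (75 mm by 188 mm) begins 65 mm behind the grasp point.
Start: joints at [-1.219, 0.13, 1.488, -0, 1.523, -0.085], TCP at [0.254, -0.544, 0.219] pointing down, gripper open.
Joint ranges: [-2.96, 2.96], [-0.89, 2.26], [0.02, 2.5], [-1.34, 4.48], [0, 2.73], [-2.66, 2.66]. Speed limits (rad/s): [2.39, 2.39, 2.79, 3.14, 3.14, 3.14].

## Interface

Orientations are given as a rotation vector (axis times angle).
In Python, from plant import robot, eyes gives the robot as it stands. The module is installed in compiled form; this text tells all that it offers.
- The arm moves only by the tool apply_moves, never from a script. Its argument "steps" is one flat list of numbers, 7 for each row, row after row: the shift along the tool's x, y, z in units of 30 mm (1.0 is 30 mm), then the turn, a rotation vector about the tool's x, y, z in units of 6 degrees (1.0 is 6 degrees), then the opening in per cent of the stroke, from 0 (shut) to 100 (fully open). In form: [dx, dy, dz, ax, ay, az, fingers, dx, dy, dz, ax, ay, az, fingers, ...]. A call has 1 to 12 rows; each row shifts and turns the commanded pose from where the row before left it, along the tool's axes as they then stand; what a row does not reach is not made up. A row lasts 1/12 s, in which the tool goes at most 41.7 mm and 7.16 degrees, less where a joint would pass 70% of its speed; a pose out of reach is approached as far as the arm can. A call is refused whole if a number of a shift passes 1 or a number of a turn 1, either way. A call with a gripper value outside its range is refused whole. The fingers move at their own pace and stop on an object; "grip_force" is the grip in N (left out, the last holds). Time passes only in rows, so rows that do not move let the fingers close. It gives the time, the measured TCP pose, the force, the opening and the grip force at its end, in the units of the state.
- robot.read_state(): the state, without advancing time (a new reading comes with each control period).
- eyes.read_camera(name): name is "scene" or "top"; returns the picture (420x560x3 uint8, red, green, blue); there is no depth.
- eyes.calibration(name): a dict with "K" (3x3 intrinsics, pixels), "R" (3x3) and "t" (3): a world point X has camera coordinates R X + t. Camera axes: x right, y down, z forward; pixel columns grow to the right and rows downward; lengths in m; the calibration is good to about 2 mm. A picture is of the moment at which its call begins. calibration takes no time and is no camera call.
- robot.close_job(): hands the job in; it is judged then, once.
Trained networks look in the newest picture that a camera, given by its name, has taken for a name from the list of things; names that differ only in an ending like _2 or _b are one class to them, and where a whole thing is asked for, a point or a joint stands for the part that bears it (a point fixed in the world has none). Each returns a list of dicts, best first, with "conf" (0 to 1); they miss things now and then, are a little off and sometimes report something else, mostly with a low value. They report only what shows in the picture. A call takes as long as a camera call.
- eyes.search_frame(camera, thing): "rect" ([left, top, width, height] in pixels, round what is visible of it).
- eyes.place_of(camera, thing): "xy" ([column, row] in pixels: a listed point, or the origin of a listed thing).
The state is a dict: "t": time; "q": joint angles; "dq": joint speeds; "joint_torque": joint torques, N m; "tool_pos": TCP position; "orientation": TCP orientation; "force": force on the tool from outside, world axes, zero at the start; "wrist_torque": the same for the moment, N m; "opening": finger opening in m; "gripper_force": force on a finger pad.
Only numpy, scipy, OpenCV 4.12 (cv2) and the standard library are available. Lean on these libraries where they do the work, as an engineer would, in place of code of your own. Each camera call takes 0.05 s, during which the arm holds its last target. There are 200 camera calls.

## Working session

There is one attempt and no reset: what is moved stays moved. The work goes in short steps, Python scripts to look and compute and a tool call to move; the robot and the scene stay as the last step left them, time stands still between calls to the robot, and variables do not carry over. Pictures are saved under pics/ and viewed, at most 10 in all, crops included, and the job is handed in when it is done.

Besides the shell and the picture viewer there is one more tool, called as a command line: name --argument value ..., lists and objects as JSON in quotes. apply_moves: Moves the arm, as the interface text tells. Its arguments: {"type":"object","properties":{"steps":{"type":"array"},"grip_force":{"type":"number"}},"required":["steps"]}

```bash
mkdir -p pics
cat > h.py <<'E'
import numpy as np, cv2
from plant import robot, eyes
from scipy.spatial.transform import Rotation as Ro
def ray(cam,px,z):
    c=eyes.calibration(cam);K,R,t=[np.array(c[k]) for k in("K","R","t")]
    d=R.T@np.linalg.solve(K,[px[0],px[1],1.]);o=-R.T@t
    return o+d*(z-o[2])/d[2]
def proj(cam,X):
    c=eyes.calibration(cam);p=np.array(c["K"])@(np.array(c["R"])@np.array(X)+np.array(c["t"]));return p[:2]/p[2]
def snap(cam,name):
    im=eyes.read_camera(cam);cv2.imwrite(f"pics/{name}.png",im[:,:,::-1]);return im
E
python3 - <<'E'
from h import *
np.set_printoptions(precision=4,suppress=True)
a=snap("top","a");b=snap("scene","b")
s=robot.read_state();print(s, robot.grip_point_offset)
Z=dict(block=0,scraper=.045,hole_end=.045,plain_end=.045,baking_box=0,lid=.039,lid_knob=.075,salt=0,garlic=0,tin=0)
for n,z in Z.items():
  for cam in("top","scene"):
    for d in eyes.place_of(cam,n)[:2]: print(n,cam,round(d["conf"],2),np.round(d["xy"],1),ray(cam,d["xy"],z))
E
```

```text
{'t': 0.1, 'q': array([-1.2194,  0.1311,  1.4892, -0.    ,  1.523 , -0.0854]), 'dq': array([ 0.0007, -0.0004, -0.0018, -0.0001, -0.0018, -0.0009]), 'joint_torque': array([  0.0008, -56.1341, -49.3095,   0.077 ,   0.0291,  -0.    ]), 'tool_pos': array([ 0.2537, -0.5432,  0.2177]), 'orientation': array([-3.0654, -0.6803,  0.0004]), 'force': array([ 0.0399, -0.2134, -0.0696]), 'wrist_torque': array([-0.0029,  0.014 ,  0.0202]), 'gripper_force': 0.0, 'opening': 0.09307713440460187} 0.0188
block top 0.97 [377.5 240.1] [ 0.5163 -0.2451  0.    ]
block scene 0.96 [352.3 195.4] [ 0.5261 -0.2501  0.    ]
block scene 0.47 [282.8 266.6] [0.5048 0.0973 0.    ]
scraper top 0.95 [372.2 232.6] [ 0.5315 -0.225   0.045 ]
scraper scene 0.73 [348.8 184.5] [ 0.5318 -0.2332  0.045 ]
hole_end top 0.61 [345.1 233.4] [ 0.5311 -0.1661  0.045 ]
hole_end scene 0.95 [332.4 198.5] [ 0.5315 -0.1504  0.045 ]
plain_end top 0.87 [400.5 224.1] [ 0.5486 -0.2874  0.045 ]
plain_end scene 0.69 [357.1 172.6] [ 0.5449 -0.2989  0.045 ]
baking_box top 0.63 [220.8 242.1] [0.5201 0.1101 0.    ]
baking_box top 0.38 [378.5 241.6] [ 0.5128 -0.2472  0.    ]
baking_box scene 0.68 [281.3 267. ] [0.5068 0.1005 0.    ]
lid top 0.85 [222.6 247.6] [0.5068 0.1013 0.039 ]
lid scene 0.63 [280.5 254.8] [0.5089 0.1008 0.039 ]
lid_knob top 0.85 [219.6 245.5] [0.5106 0.103  0.075 ]
lid_knob top 0.33 [154.9 170.4] [0.6739 0.2394 0.075 ]
lid_knob scene 0.94 [279.9 241.8] [0.5133 0.0975 0.075 ]
salt top 0.67 [295.7 163.4] [ 0.6969 -0.0643  0.    ]
salt scene 0.67 [266.  205.8] [ 0.6883 -0.0592  0.    ]
garlic top 0.86 [151.5 172.2] [0.6842 0.2675 0.    ]
garlic scene 0.75 [184.9 272.2] [0.6739 0.2552 0.    ]
tin scene 0.95 [306.1 174.2] [ 0.6936 -0.2555  0.    ]
```

View pics/a.png

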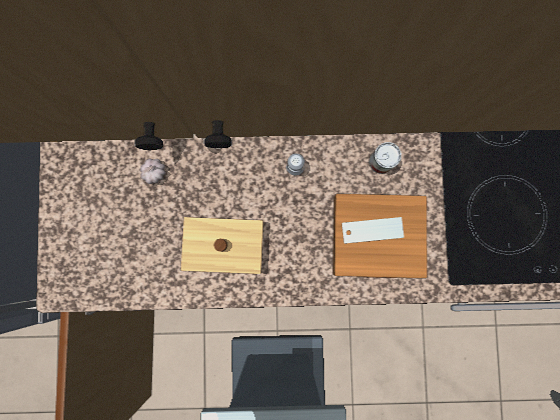

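View pics/b.png

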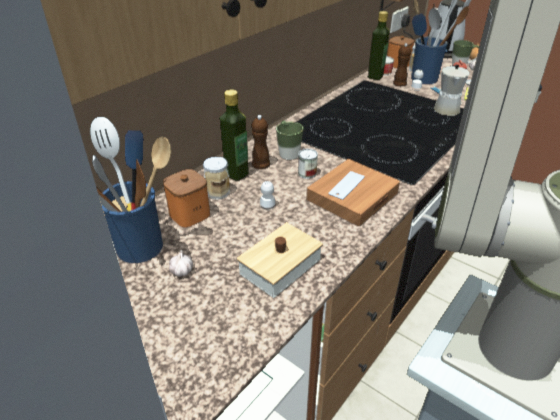

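The top view shows the lid at about cols 182–263, rows 217–274, with the knob at (221,245). The block is at 334–427 × 195–277. The scraper's hole end is at (343,232) and its plain end at (403,228). This agrees with the networks. Next I refine the outlines by segmentation.

Run:
```python
from h import *
np.set_printoptions(precision=4,suppress=True)
im=cv2.imread("pics/a.png");hsv=cv2.cvtColor(im,cv2.COLOR_BGR2HSV)
def rect(roi,mask,z,n):
    x0,y0,x1,y1=roi;m=np.zeros_like(mask);m[y0:y1,x0:x1]=mask[y0:y1,x0:x1]
    m=cv2.morphologyEx(m,cv2.MORPH_OPEN,np.ones((3,3)))
    c=max(cv2.findContours(m,0,1)[0],key=cv2.contourArea)
    W=np.array([ray("top",p,z)[:2] for p in c[:,0]],np.float32)
    print(n,cv2.minAreaRect(W*1000), W.min(0),W.max(0))
u=lambda b:(b*255).astype(np.uint8)
print(hsv[230,200],hsv[260,350],hsv[228,380])
rect((170,205,275,285),u((hsv[...,1]>60)&(hsv[...,2]>180)),.053,"lid")
rect((325,185,435,285),u((hsv[...,1]>120)&(hsv[...,2]>100)),.045,"block")
rect((337,210,415,250),u(hsv[...,1]<90),.048,"scraper")
s=robot.read_state();print(Ro.from_rotvec(s["orientation"]).as_matrix())
```

```text
[ 21  93 233] [ 14 146 195] [ 87  12 226]
lid ((512.3748168945312, 102.06352233886719), (170.92282104492188, 114.65431213378906), 86.17897033691406) [0.4504 0.0137] [0.5745 0.1891]
block ((525.4321899414062, -242.29547119140625), (198.7414093017578, 178.7177276611328), 87.01417541503906) [ 0.4332 -0.3456] [ 0.6179 -0.1392]
scraper ((537.4588623046875, -225.28585815429688), (46.06973648071289, 132.12168884277344), 4.2278056144714355) [ 0.5102 -0.2915] [ 0.5641 -0.1591]
[[ 0.9061  0.423   0.    ]
 [ 0.423  -0.9061 -0.    ]
 [-0.      0.     -1.    ]]
```

```bash
cat >> h.py <<'E'
def plan(target,dyaw=0,n=12,f=100):
    """print rows to go from the present pose to target (world), yawing dyaw deg (world) spread over the rows"""
    s=robot.read_state();M=Ro.from_rotvec(s["orientation"]);d=(np.array(target)-s["tool_pos"])/n
    for i in range(n):
        v=M.inv().apply(d)/.03
        print(", ".join(f"{x:.2f}" for x in v)+f", 0,0,{-dyaw/n/6:.2f}, {f},")
        M=M*Ro.from_rotvec([0,0,-np.radians(dyaw/n)])
E
python3 - <<'E'
from h import *
plan((.37,-.22,.2),61)
E
```

```text
0.67, -0.68, 0.05, 0,0,-0.85, 100,
0.73, -0.62, 0.05, 0,0,-0.85, 100,
0.78, -0.55, 0.05, 0,0,-0.85, 100,
0.83, -0.48, 0.05, 0,0,-0.85, 100,
0.87, -0.40, 0.05, 0,0,-0.85, 100,
0.90, -0.32, 0.05, 0,0,-0.85, 100,
0.92, -0.24, 0.05, 0,0,-0.85, 100,
0.94, -0.16, 0.05, 0,0,-0.85, 100,
0.95, -0.08, 0.05, 0,0,-0.85, 100,
0.96, 0.01, 0.05, 0,0,-0.85, 100,
0.95, 0.09, 0.05, 0,0,-0.85, 100,
0.94, 0.18, 0.05, 0,0,-0.85, 100,
```

apply_moves --steps '[0.67, -0.68, 0.05, 0, 0, -0.85, 100, 0.73, -0.62, 0.05, 0, 0, -0.85, 100, 0.78, -0.55, 0.05, 0, 0, -0.85, 100, 0.83, -0.48, 0.05, 0, 0, -0.85, 100, 0.87, -0.4, 0.05, 0, 0, -0.85, 100, 0.9, -0.32, 0.05, 0, 0, -0.85, 100, 0.92, -0.24, 0.05, 0, 0, -0.85, 100, 0.94, -0.16, 0.05, 0, 0, -0.85, 100, 0.95, -0.08, 0.05, 0, 0, -0.85, 100, 0.96, 0.01, 0.05, 0, 0, -0.85, 100, 0.95, 0.09, 0.05, 0, 0, -0.85, 100, 0.94, 0.18, 0.05, 0, 0, -0.85, 100]'

```text
t: 2.1
tool_pos: [0.3697, -0.2184, 0.2008]
orientation: [2.288, 2.151, 0.0]
force: [0.4, -0.9, 0.3]
opening: 0.0933
gripper_force: 0.0
```

Run:
```python
from h import *
s=robot.read_state();print(s["t"],s["tool_pos"],Ro.from_rotvec(s["orientation"]).as_matrix().round(3))
plan((.512,.102,.14),0,12)
```

```text
2.1 [ 0.36968646 -0.21837082  0.20077449] [[ 0.062  0.998  0.001]
 [ 0.998 -0.062 -0.   ]
 [-0.     0.001 -1.   ]]
0.91, 0.34, 0.17, 0,0,0.00, 100,
0.91, 0.34, 0.17, 0,0,0.00, 100,
0.91, 0.34, 0.17, 0,0,0.00, 100,
0.91, 0.34, 0.17, 0,0,0.00, 100,
0.91, 0.34, 0.17, 0,0,0.00, 100,
0.91, 0.34, 0.17, 0,0,0.00, 100,
0.91, 0.34, 0.17, 0,0,0.00, 100,
0.91, 0.34, 0.17, 0,0,0.00, 100,
0.91, 0.34, 0.17, 0,0,0.00, 100,
0.91, 0.34, 0.17, 0,0,0.00, 100,
0.91, 0.34, 0.17, 0,0,0.00, 100,
0.91, 0.34, 0.17, 0,0,0.00, 100,
```

apply_moves --steps '[0.91, 0.34, 0.17, 0, 0, 0, 100, 0.91, 0.34, 0.17, 0, 0, 0, 100, 0.91, 0.34, 0.17, 0, 0, 0, 100, 0.91, 0.34, 0.17, 0, 0, 0, 100, 0.91, 0.34, 0.17, 0, 0, 0, 100, 0.91, 0.34, 0.17, 0, 0, 0, 100, 0.91, 0.34, 0.17, 0, 0, 0, 100, 0.91, 0.34, 0.17, 0, 0, 0, 100, 0.91, 0.34, 0.17, 0, 0, 0, 100, 0.91, 0.34, 0.17, 0, 0, 0, 100, 0.91, 0.34, 0.17, 0, 0, 0, 100, 0.91, 0.34, 0.17, 0, 0, 0, 100]'

```text
t: 3.1
tool_pos: [0.5136, 0.1007, 0.1393]
orientation: [2.293, 2.147, 0.001]
force: [0.8, -0.3, 0.6]
opening: 0.0931
gripper_force: 0.0
```

apply_moves --steps '[0, 0, 0.5, 0, 0, 0, 100, 0, 0, 0.5, 0, 0, 0, 100, 0, 0, 0.5, 0, 0, 0, 100, 0, 0, 0.5, 0, 0, 0, 100, 0, 0, 0.4, 0, 0, 0, 100, 0, 0, 0.2, 0, 0, 0, 100, 0, 0, 0, 0, 0, 0, 100, 0, 0, 0, 0, 0, 0, 100]'

```text
t: 3.77
tool_pos: [0.5132, 0.0991, 0.0616]
orientation: [-2.293, -2.147, 0.0]
force: [0.5, 0.3, 1.3]
opening: 0.0929
gripper_force: 0.0
```

Run:
```python
from h import *
s=robot.read_state();print(s["tool_pos"],s["force"])
im=snap("scene","c")
cv2.imwrite("pics/c2.png",cv2.resize(im[190:310,200:360,::-1],None,fx=4,fy=4))
```

```text
[0.51315019 0.09914695 0.06160723] [0.50252681 0.3088504  1.2521984 ]
```

View pics/c2.png

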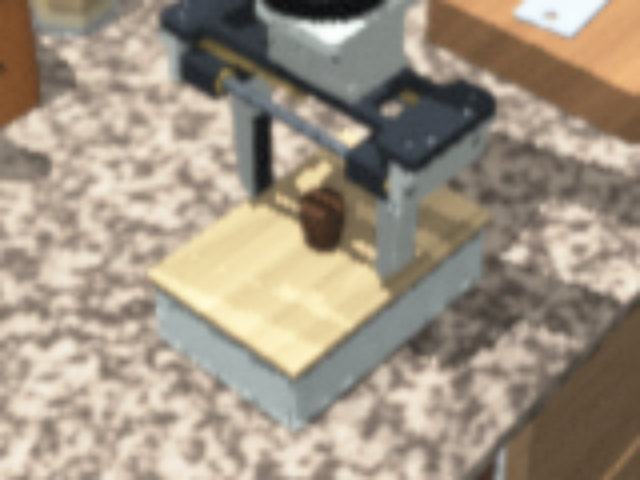

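The fingers straddle the knob: left tip at about (258,195), right tip at (395,270), knob between them at (322,225). I can close now.

apply_moves --steps '[0, 0, 0, 0, 0, 0, 10, 0, 0, 0, 0, 0, 0, 10, 0, 0, 0, 0, 0, 0, 10, 0, 0, 0, 0, 0, 0, 10, 0, 0, 0, 0, 0, 0, 10, 0, 0, 0, 0, 0, 0, 10, 0, 0, 0, 0, 0, 0, 10, 0, 0, 0, 0, 0, 0, 10]' --grip_force 30

```text
t: 4.48
tool_pos: [0.5131, 0.0992, 0.0614]
orientation: [-2.293, -2.147, -0.0]
force: [0.2, 0.3, 0.0]
opening: 0.0443
gripper_force: 0.0
```

apply_moves --steps '[0, 0, 0, 0, 0, 0, 10, 0, 0, 0, 0, 0, 0, 10, 0, 0, 0, 0, 0, 0, 10, 0, 0, 0, 0, 0, 0, 10, 0, 0, 0, 0, 0, 0, 10, 0, 0, 0, 0, 0, 0, 10]'

```text
t: 4.98
tool_pos: [0.513, 0.0992, 0.0614]
orientation: [-2.293, -2.147, 0.0]
force: [-0.1, -0.2, -0.1]
opening: 0.0261
gripper_force: 30.0
```

apply_moves --steps '[0, 0, -0.3, 0, 0, 0, 10, 0, 0, -0.5, 0, 0, 0, 10, 0, 0, -0.6, 0, 0, 0, 10, 0, 0, -0.6, 0, 0, 0, 10, 0, 0, 0, 0, 0, 0, 10]'

```text
t: 5.4
tool_pos: [0.5157, 0.0995, 0.1259]
orientation: [2.291, 2.145, 0.008]
force: [1.0, 0.3, -1.6]
opening: 0.026
gripper_force: 30.0
```

Run:
```python
from h import *
s=robot.read_state();print(s["tool_pos"],s["force"],s["opening"],s["gripper_force"])
print([(d["conf"],d["xy"]) for d in eyes.place_of("scene","lid_knob")]) if snap("scene","d") is not None else 0
plan((.512,.31,s["tool_pos"][2]),0,1)
```

```text
[0.51567073 0.09946466 0.12588689] [ 0.97067766  0.29809202 -1.64630988] 0.02603521186187032 29.999628025107086
[(0.73, [280.5, 220.1])]
7.01, -0.52, -0.12, 0,0,0.00, 100,
```

apply_moves --steps '[0.3, -0.02, 0, 0, 0, 0, 10, 0.7, -0.05, 0, 0, 0, 0, 10, 0.8, -0.06, 0, 0, 0, 0, 10, 0.9, -0.06, 0, 0, 0, 0, 10, 0.9, -0.06, 0, 0, 0, 0, 10, 0.9, -0.06, 0, 0, 0, 0, 10, 0.9, -0.06, 0, 0, 0, 0, 10, 0.7, -0.06, 0, 0, 0, 0, 10, 0.5, -0.06, 0, 0, 0, 0, 10, 0.3, 0, 0, 0, 0, 0, 10, 0, 0, 0, 0, 0, 0, 10, 0, 0, 0, 0, 0, 0, 10]'

```text
t: 6.5
tool_pos: [0.5117, 0.3064, 0.1207]
orientation: [2.293, 2.148, -0.002]
force: [-0.4, -1.2, -2.3]
opening: 0.0259
gripper_force: 30.0
```

apply_moves --steps '[0, 0, 0.4, 0, 0, 0, 10, 0, 0, 0.5, 0, 0, 0, 10, 0, 0, 0.5, 0, 0, 0, 10, 0, 0, 0.5, 0, 0, 0, 10, 0, 0, 0.4, 0, 0, 0, 10, 0, 0, 0.3, 0, 0, 0, 10, 0, 0, 0.3, 0, 0, 0, 10, 0, 0, 0.2, 0, 0, 0, 10, 0, 0, 0, 0, 0, 0, 10, 0, 0, 0, 0, 0, 0, 10]'

```text
t: 7.33
tool_pos: [0.5121, 0.3066, 0.0284]
orientation: [-2.293, -2.147, 0.0]
force: [-0.4, 0.7, -1.6]
opening: 0.0264
gripper_force: 30.0
```

apply_moves --steps '[0, 0, 0.1, 0, 0, 0, 10, 0, 0, 0.08, 0, 0, 0, 10, 0, 0, 0.03, 0, 0, 0, 10, 0, 0, 0, 0, 0, 0, 10, 0, 0, 0, 0, 0, 0, 10]'

```text
t: 7.75
tool_pos: [0.5123, 0.3069, 0.0225]
orientation: [2.293, 2.147, 0.001]
force: [0.2, 0.5, -2.1]
opening: 0.0262
gripper_force: 30.0
```

apply_moves --steps '[0, 0, 0.04, 0, 0, 0, 10, 0, 0, 0, 0, 0, 0, 10, 0, 0, 0, 0, 0, 0, 50, 0, 0, 0, 0, 0, 0, 60, 0, 0, 0, 0, 0, 0, 60, 0, 0, 0, 0, 0, 0, 60, 0, 0, 0, 0, 0, 0, 60, 0, 0, 0, 0, 0, 0, 60]'

```text
t: 8.42
tool_pos: [0.512, 0.3067, 0.0208]
orientation: [-2.293, -2.147, 0.0]
force: [1.1, 0.2, 0.6]
opening: 0.0553
gripper_force: 0.0
```

apply_moves --steps '[0, 0, -0.2, 0, 0, 0, 60, 0, 0, -0.6, 0, 0, 0, 40, 0, 0, -0.9, 0, 0, 0, 20, 0, 0, -1, 0, 0, 0, 0, 0, 0, -1, 0, 0, 0, 0, 0, 0, -0.6, 0, 0, 0, 0]'

```text
t: 8.92
tool_pos: [0.5133, 0.3074, 0.1543]
orientation: [2.292, 2.146, 0.006]
force: [0.7, 0.6, 0.8]
opening: 0.0268
gripper_force: 0.0
```

Run:
```python
from h import *
np.set_printoptions(precision=4,suppress=True)
s=robot.read_state();print(s["tool_pos"],s["force"],s["opening"])
snap("top","e");snap("scene","e2")
for c in("scene","top"):
  for n,z in(("baking_box",0),("lid_knob",.036)): print(c,n,[(d["conf"],ray(c,d["xy"],z)) for d in eyes.place_of(c,n)[:2]])
plan((.4,.05,.2),0,1,0)
```

```text
[0.5133 0.3074 0.1543] [0.6544 0.6228 0.778 ] 0.02677596254384794
scene baking_box [(0.72, array([ 0.5032,  0.0959, -0.    ]))]
scene lid_knob [(0.82, array([0.5114, 0.3046, 0.036 ]))]
top baking_box [(0.89, array([0.5154, 0.0912, 0.    ]))]
top lid_knob [(0.69, array([0.5176, 0.3064, 0.036 ])), (0.26, array([ 0.6905, -0.2605,  0.036 ]))]
-8.77, -3.14, -1.71, 0,0,0.00, 0,
```

View pics/e2.png

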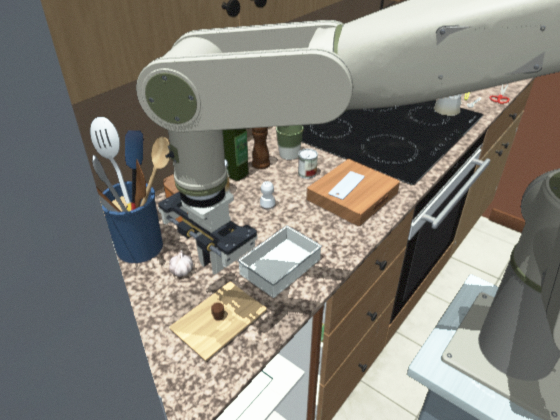

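The lid lies flat on the worktop (knob at (218,311)) and the box is open at (281,262). Now I move to the scraper.

Run:
```python
from h import *
plan((.5386,-.240,.11),7.8,24,0)
```

```text
-0.75, 0.09, 0.05, 0,0,-0.05, 0,
-0.75, 0.08, 0.05, 0,0,-0.05, 0,
-0.76, 0.08, 0.05, 0,0,-0.05, 0,
-0.76, 0.08, 0.05, 0,0,-0.05, 0,
-0.76, 0.07, 0.05, 0,0,-0.05, 0,
-0.76, 0.07, 0.05, 0,0,-0.05, 0,
-0.76, 0.06, 0.05, 0,0,-0.05, 0,
-0.76, 0.06, 0.05, 0,0,-0.05, 0,
-0.76, 0.05, 0.05, 0,0,-0.05, 0,
-0.76, 0.05, 0.05, 0,0,-0.05, 0,
-0.76, 0.05, 0.05, 0,0,-0.05, 0,
-0.76, 0.04, 0.05, 0,0,-0.05, 0,
-0.76, 0.04, 0.05, 0,0,-0.05, 0,
-0.76, 0.03, 0.05, 0,0,-0.05, 0,
-0.76, 0.03, 0.05, 0,0,-0.05, 0,
-0.76, 0.02, 0.05, 0,0,-0.05, 0,
-0.76, 0.02, 0.05, 0,0,-0.05, 0,
-0.76, 0.02, 0.05, 0,0,-0.05, 0,
-0.76, 0.01, 0.05, 0,0,-0.05, 0,
-0.76, 0.01, 0.05, 0,0,-0.05, 0,
-0.76, 0.00, 0.05, 0,0,-0.05, 0,
-0.76, -0.00, 0.05, 0,0,-0.05, 0,
-0.76, -0.01, 0.05, 0,0,-0.05, 0,
-0.76, -0.01, 0.05, 0,0,-0.05, 0,
```

apply_moves --steps '[-0.76, 0.08, 0.05, 0, 0, -0.05, 0, -0.76, 0.08, 0.05, 0, 0, -0.05, 0, -0.76, 0.08, 0.05, 0, 0, -0.05, 0, -0.76, 0.08, 0.05, 0, 0, -0.05, 0, -0.76, 0.07, 0.05, 0, 0, -0.05, 0, -0.76, 0.07, 0.05, 0, 0, -0.05, 0, -0.76, 0.06, 0.05, 0, 0, -0.05, 0, -0.76, 0.06, 0.05, 0, 0, -0.05, 0, -0.76, 0.05, 0.05, 0, 0, -0.05, 0, -0.76, 0.05, 0.05, 0, 0, -0.05, 0, -0.76, 0.05, 0.05, 0, 0, -0.05, 0, -0.76, 0.04, 0.05, 0, 0, -0.05, 0]'

```text
t: 10.22
tool_pos: [0.5237, 0.0313, 0.1299]
orientation: [-2.223, -2.217, 0.003]
force: [0.5, -0.7, -0.1]
opening: 0.0007
gripper_force: 0.0
```

apply_moves --steps '[-0.76, 0.04, 0.05, 0, 0, -0.05, 0, -0.76, 0.03, 0.05, 0, 0, -0.05, 0, -0.76, 0.03, 0.05, 0, 0, -0.05, 0, -0.76, 0.02, 0.05, 0, 0, -0.05, 0, -0.76, 0.02, 0.05, 0, 0, -0.05, 0, -0.76, 0.02, 0.05, 0, 0, -0.05, 0, -0.76, 0.01, 0.05, 0, 0, -0.05, 0, -0.76, 0.01, 0.05, 0, 0, -0.05, 0, -0.76, 0, 0.05, 0, 0, -0.05, 0, -0.76, 0, 0.05, 0, 0, -0.05, 0, -0.7, 0, 0.05, 0, 0, -0.05, 0, -0.4, 0, 0.05, 0, 0, -0.05, 0]'

```text
t: 11.22
tool_pos: [0.5355, -0.23, 0.1119]
orientation: [-2.153, -2.284, 0.002]
force: [0.2, 0.4, -0.9]
opening: 0.0007
gripper_force: 0.0
```

apply_moves --steps '[0, 0, 0.5, 0, 0, -0.1, 0, 0, 0, 0.5, 0, 0, 0, 0, 0, 0, 0.4, 0, 0, 0, 0, 0, 0, 0, 0, 0, 0, 0, 0, 0, 0, 0, 0, 0, 0]'

```text
t: 11.63
tool_pos: [0.5356, -0.2274, 0.0703]
orientation: [-2.139, -2.296, 0.001]
force: [-0.4, -0.3, 0.6]
opening: 0.0002
gripper_force: 0.0
```

Run:
```python
from h import *
s=robot.read_state();print(s["tool_pos"],s["force"],s["opening"],Ro.from_rotvec(s["orientation"]).as_matrix().round(3))
plan((.5386,-.240,.053),0,1,0)
```

```text
[ 0.53564919 -0.22738921  0.07034674] [-0.35557006 -0.33117777  0.63218235] 0.00020377542476442 [[-0.071  0.997 -0.003]
 [ 0.997  0.071  0.002]
 [ 0.002 -0.003 -1.   ]]
-0.43, 0.07, 0.58, 0,0,0.00, 0,
```

apply_moves --steps '[-0.43, 0.07, 0.2, 0, 0, 0, 0, 0, 0, 0.3, 0, 0, 0, 0, 0, 0, 0.1, 0, 0, 0, 0, 0, 0, 0.05, 0, 0, 0, 0, 0, 0, 0.05, 0, 0, 0, 0, 0, 0, 0, 0, 0, 0, 0]'

```text
t: 12.13
tool_pos: [0.5397, -0.2406, 0.0508]
orientation: [-2.141, -2.298, -0.0]
force: [-0.4, 0.4, 0.0]
opening: 0.0005
gripper_force: 0.0
```

apply_moves --steps '[0, 0, 0.04, 0, 0, 0, 0, 0, 0, 0.03, 0, 0, 0, 0, 0, 0, 0, 0, 0, 0, 0]'

```text
t: 12.38
tool_pos: [0.5398, -0.241, 0.0489]
orientation: [2.142, 2.298, 0.0]
force: [-0.1, -0.2, 0.2]
opening: 0.0009
gripper_force: 0.0
```

apply_moves --steps '[0, 0, 0.03, 0, 0, 0, 0, 0, 0, 0.0, 0, 0, 0, 0, 0, 0, 0, 0, 0, 0, 0]'

```text
t: 12.63
tool_pos: [0.5399, -0.2412, 0.0483]
orientation: [2.142, 2.298, 0.0]
force: [-1.7, 0.9, 3.3]
opening: 0.0004
gripper_force: 1.7
```

apply_moves --steps '[0, 0, 0.02, 0, 0, 0, 0, 0, 0, 0.0, 0, 0, 0, 0, 0, 0, 0, 0, 0, 0, 0]'

```text
t: 12.88
tool_pos: [0.54, -0.2412, 0.0483]
orientation: [2.142, 2.298, 0.0]
force: [-3.5, 2.3, 8.9]
opening: 0.0003
gripper_force: 4.3
```

apply_moves --steps '[0.1, 0, 0, 0, 0, 0, 0, 0.15, 0, 0, 0, 0, 0, 0, 0.2, 0, 0, 0, 0, 0, 0, 0.15, 0, 0, 0, 0, 0, 0]'

```text
t: 13.22
tool_pos: [0.5394, -0.2237, 0.0483]
orientation: [2.14, 2.296, 0.0]
force: [0.9, -4.2, 5.4]
opening: 0.0002
gripper_force: 2.8
```

apply_moves --steps '[0.2, 0, 0.005, 0, 0, 0, 0, 0.2, 0, 0.005, 0, 0, 0, 0, 0.2, 0, 0, 0, 0, 0, 0, 0.2, 0, 0, 0, 0, 0, 0, 0.2, 0, 0, 0, 0, 0, 0]'

```text
t: 13.63
tool_pos: [0.5375, -0.1939, 0.0483]
orientation: [2.14, 2.296, 0.0]
force: [0.8, -4.7, 6.3]
opening: 0.0007
gripper_force: 3.3
```

Run:
```python
from h import *
np.set_printoptions(precision=4,suppress=True)
s=robot.read_state();print(s["tool_pos"],s["force"])
for c in("scene","top"):
  im=snap(c,"f"+c)
  for n,z in(("hole_end",.045),("plain_end",.045),("scraper",.045)): print(c,n,[(d["conf"],ray(c,d["xy"],z)) for d in eyes.place_of(c,n)[:2]])
im=cv2.imread("pics/fscene.png");cv2.imwrite("pics/f2.png",cv2.resize(im[130:250,260:420],None,fx=4,fy=4))
```

```text
[ 0.5375 -0.1939  0.0483] [ 0.8136 -4.7169  6.2667]
scene hole_end [(0.6, array([ 0.5305, -0.1518,  0.045 ])), (0.23, array([ 0.6565, -0.1892,  0.045 ]))]
scene plain_end [(0.88, array([ 0.5505, -0.2971,  0.045 ]))]
scene scraper [(0.55, array([ 0.5366, -0.2424,  0.045 ]))]
top hole_end [(0.61, array([0.5043, 0.2936, 0.045 ]))]
top plain_end []
top scraper []
```

View pics/f2.png

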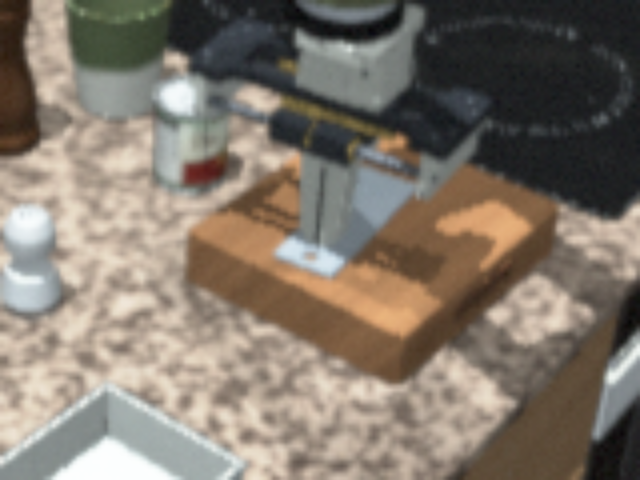

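Run:
```python
from h import *
print(proj("scene",(.5327,-.160,.047)),proj("scene",(.5295,-.117,.047)))
b=cv2.imread("pics/b.png");f=cv2.imread("pics/fscene.png")
r=(slice(165,215),slice(310,385))
cv2.imwrite("pics/g.png",cv2.resize(np.hstack([b[r],f[r]]),None,fx=5,fy=5,interpolation=cv2.INTER_CUBIC))
```

```text
[334.06189315 196.07117607] [326.03326564 204.15777192]
```

View pics/g.png

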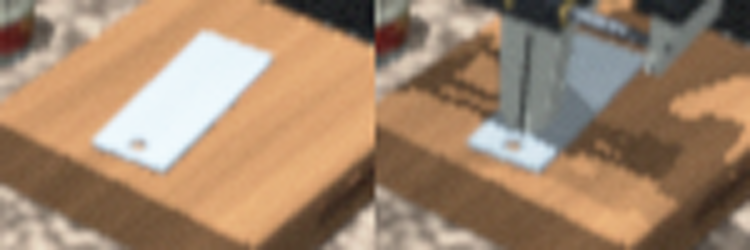

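The scraper didn't move: the hole end is at the same place in both pictures, so the finger slipped. Instead I'll push on the plain end's edge with the closed fingertips set behind it.

apply_moves --steps '[0, 0, -0.3, 0, 0, 0, 0, -0.3, 0, -0.4, 0, 0, 0, 0, -0.7, -0.02, 0, 0, 0, 0, 0, -0.8, -0.02, 0, 0, 0, 0, 0, -0.8, -0.02, 0, 0, 0, 0, 0, -0.8, 0, 0, 0, 0, 0, 0, -0.5, 0, 0, 0, 0, 0, 0, 0, 0, 0, 0, 0, 0, 0, 0, 0, 0, 0, 0, 0, 0]'

```text
t: 14.78
tool_pos: [0.5426, -0.3105, 0.0681]
orientation: [-2.143, -2.296, -0.0]
force: [0.8, 0.2, -0.7]
opening: 0.0003
gripper_force: 0.0
```

Run:
```python
from h import *
s=robot.read_state();print(s["tool_pos"],s["force"])
plan((.5437,-.308,.0475),0,1,0)
```

```text
[ 0.54260352 -0.31049621  0.06810664] [ 0.76160819  0.21728656 -0.7051462 ]
0.08, 0.04, 0.69, 0,0,0.00, 0,
```

apply_moves --steps '[0.08, 0.04, 0.3, 0, 0, 0, 0, 0, 0, 0.25, 0, 0, 0, 0, 0, 0, 0.1, 0, 0, 0, 0, 0, 0, 0.04, 0, 0, 0, 0, 0, 0, 0, 0, 0, 0, 0, 0, 0, 0, 0, 0, 0, 0]'

```text
t: 15.28
tool_pos: [0.5439, -0.3072, 0.0473]
orientation: [-2.141, -2.299, 0.0]
force: [-0.0, 0.3, -0.1]
opening: 0.0004
gripper_force: 0.0
```

apply_moves --steps '[0, 0, 0.04, 0, 0, 0, 0, 0, 0, 0, 0, 0, 0, 0, 0, 0, 0, 0, 0, 0, 0]'

```text
t: 15.53
tool_pos: [0.544, -0.3077, 0.0464]
orientation: [2.142, 2.298, 0.0]
force: [-0.2, 0.2, 0.4]
opening: 0.0007
gripper_force: 0.0
```

apply_moves --steps '[0.1, 0, 0, 0, 0, 0, 0, 0.15, 0, 0, 0, 0, 0, 0, 0.15, 0, 0, 0, 0, 0, 0, 0.15, 0, 0, 0, 0, 0, 0, 0.15, 0, 0, 0, 0, 0, 0, 0.15, 0, 0, 0, 0, 0, 0, 0.15, 0, 0, 0, 0, 0, 0]'

```text
t: 16.12
tool_pos: [0.5418, -0.2772, 0.0463]
orientation: [2.142, 2.298, -0.0]
force: [-0.8, -1.4, -0.1]
opening: 0.0007
gripper_force: 0.7
```

Run:
```python
from h import *
np.set_printoptions(precision=4,suppress=True)
s=robot.read_state();print(s["tool_pos"],s["force"])
c="scene";im=snap(c,"h")
for n,z in(("hole_end",.045),("plain_end",.045),("scraper",.045)): print(c,n,[(d["conf"],d["xy"],ray(c,d["xy"],z)) for d in eyes.place_of(c,n)[:2]])
```

```text
[ 0.5418 -0.2772  0.0463] [-0.8083 -1.4198 -0.0808]
scene hole_end [(0.61, [328.6, 202.4], array([ 0.5299, -0.1298,  0.045 ]))]
scene plain_end [(0.59, [349.8, 177.4], array([ 0.5483, -0.2648,  0.045 ])), (0.28, [306.7, 177.5], array([ 0.6441, -0.1881,  0.045 ]))]
scene scraper []
```

apply_moves --steps '[0.1, 0, 0, 0, 0, 0, 0, 0.15, 0, 0, 0, 0, 0, 0, 0.15, 0, 0, 0, 0, 0, 0, 0.15, 0, 0, 0, 0, 0, 0, 0.15, 0, 0, 0, 0, 0, 0, 0.15, 0, 0, 0, 0, 0, 0, 0.15, 0, 0, 0, 0, 0, 0, 0.15, 0, 0, 0, 0, 0, 0, 0.15, 0, 0, 0, 0, 0, 0, 0.05, 0, 0, 0, 0, 0, 0, 0, 0, 0, 0, 0, 0, 0]'

```text
t: 17.23
tool_pos: [0.5389, -0.2367, 0.0461]
orientation: [-2.141, -2.298, -0.0]
force: [0.4, 0.2, -0.4]
opening: 0.0002
gripper_force: 0.0
```

apply_moves --steps '[-0.3, 0, -0.1, 0, 0, 0, 0, -0.3, 0, -0.8, 0, 0, 0, 0, -0.9, 0, -1, 0, 0, 0, 0, -1, 0, -1, 0, 0, 0, 0, -1, 0, -0.8, 0, 0, 0, 50, -1, 0, 0, 0, 0, 0, 80, 0, 0, 0, 0, 0, 0, 80]'

```text
t: 17.82
tool_pos: [0.5487, -0.3785, 0.1598]
orientation: [2.142, 2.289, -0.002]
force: [0.9, -1.3, -0.2]
opening: 0.0162
gripper_force: 0.0
```

```bash
cat >> h.py <<'E'
def fit(file,roi,mask,z):
    x0,y0,x1,y1=roi;im=cv2.imread(file);hsv=cv2.cvtColor(im,cv2.COLOR_BGR2HSV)
    k=mask(hsv).astype(np.uint8)*255;m=np.zeros_like(k);m[y0:y1,x0:x1]=k[y0:y1,x0:x1]
    m=cv2.morphologyEx(m,cv2.MORPH_OPEN,np.ones((3,3)))
    c=max(cv2.findContours(m,0,1)[0],key=cv2.contourArea)
    return [ray("top",p,z)[:2] for p in c[:,0]],m
E
python3 - <<'E'
from h import *
np.set_printoptions(precision=4,suppress=True)
s=robot.read_state();print(s["tool_pos"],s["force"],s["opening"])
for c in("scene","top"):
  snap(c,"i"+c)
  for n,z in(("hole_end",.045),("plain_end",.045),("scraper",.045)): print(c,n,[(d["conf"],d["xy"],ray(c,d["xy"],z)) for d in eyes.place_of(c,n)[:2]])
W,m=fit("pics/itop.png",(290,200,420,260),lambda h:(h[...,1]<50)&(h[...,2]>200),.048)
print(cv2.minAreaRect(np.array(W,np.float32)*1000))
t=cv2.imread("pics/itop.png")[180:290,170:440];q=cv2.imread("pics/iscene.png")[140:280,230:430]
cv2.imwrite("pics/i2.png",np.vstack([cv2.resize(t,(640,260)),cv2.resize(q,(460,322))[:, :].copy() if 0 else cv2.copyMakeBorder(cv2.resize(q,(460,322)),0,0,0,180,0)]))
E
```

```text
[ 0.5487 -0.3785  0.1598] [ 0.9132 -1.3416 -0.1584] 0.016169168286746628
scene hole_end [(0.73, [318.9, 210.0], array([ 0.5314, -0.0871,  0.045 ])), (0.38, [350.1, 198.0], array([ 0.4956, -0.1818,  0.045 ]))]
scene plain_end [(0.57, [349.3, 186.7], array([ 0.5251, -0.225 ,  0.045 ]))]
scene scraper [(0.62, [337.1, 198.0], array([ 0.5229, -0.1601,  0.045 ]))]
top hole_end [(0.74, [314.2, 236.4], array([ 0.5262, -0.0987,  0.045 ]))]
top plain_end [(0.7, [127.5, 246.4], array([0.5141, 0.3067, 0.045 ])), (0.62, [371.7, 224.0], array([ 0.5502, -0.2247,  0.045 ]))]
top scraper [(0.69, [341.9, 233.6], array([ 0.5309, -0.1591,  0.045 ]))]
((533.2494506835938, -161.8492431640625), (44.166900634765625, 129.81512451171875), 3.9453892707824707)
```

View pics/i2.png

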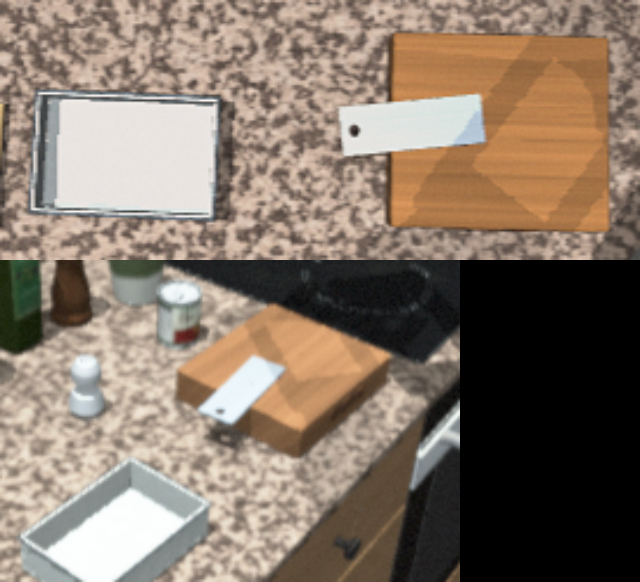

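The scraper lies flat at (0.533,-0.162), yaw 4°, with about 44 mm past the block edge. The hole end is at about (340,130) in the crop. Next is the grasp.

Run:
```python
from h import *
plan((.530,-.115,.12),0,10,80)
```

```text
0.85, -0.00, 0.12, 0,0,0.00, 80,
0.85, -0.00, 0.12, 0,0,0.00, 80,
0.85, -0.00, 0.12, 0,0,0.00, 80,
0.85, -0.00, 0.12, 0,0,0.00, 80,
0.85, -0.00, 0.12, 0,0,0.00, 80,
0.85, -0.00, 0.12, 0,0,0.00, 80,
0.85, -0.00, 0.12, 0,0,0.00, 80,
0.85, -0.00, 0.12, 0,0,0.00, 80,
0.85, -0.00, 0.12, 0,0,0.00, 80,
0.85, -0.00, 0.12, 0,0,0.00, 80,
```

apply_moves --steps '[0.85, 0, 0.12, 0, 0, 0, 80, 0.85, 0, 0.12, 0, 0, 0, 80, 0.85, 0, 0.12, 0, 0, 0, 80, 0.85, 0, 0.12, 0, 0, 0, 80, 0.85, 0, 0.12, 0, 0, 0, 80, 0.85, 0, 0.12, 0, 0, 0, 80, 0.85, 0, 0.12, 0, 0, 0, 80, 0.85, 0, 0.12, 0, 0, 0, 80, 0.85, 0, 0.12, 0, 0, 0, 80, 0.85, 0, 0.12, 0, 0, 0, 80, 0, 0, 0, 0, 0, 0, 80, 0, 0, 0, 0, 0, 0, 80]'

```text
t: 19.22
tool_pos: [0.5301, -0.1154, 0.1204]
orientation: [-2.138, -2.301, 0.0]
force: [-0.8, -0.1, 0.5]
opening: 0.0743
gripper_force: 0.0
```

Run:
```python
from h import *
s=robot.read_state();print(s["tool_pos"],s["opening"],Ro.from_rotvec(s["orientation"]).as_matrix().round(3))
plan((.530,-.115,.037),0,1,80)
```

```text
[ 0.53013706 -0.11542059  0.12042954] 0.07425448200693581 [[-0.073  0.997 -0.   ]
 [ 0.997  0.073  0.   ]
 [ 0.    -0.    -1.   ]]
0.01, -0.00, 2.78, 0,0,0.00, 80,
```

apply_moves --steps '[0, 0, 0.5, 0, 0, 0, 80, 0, 0, 0.6, 0, 0, 0, 80, 0, 0, 0.6, 0, 0, 0, 80, 0, 0, 0.5, 0, 0, 0, 80, 0, 0, 0.38, 0, 0, 0, 80, 0, 0, 0.2, 0, 0, 0, 80, 0, 0, 0, 0, 0, 0, 80, 0, 0, 0, 0, 0, 0, 60]'

```text
t: 19.88
tool_pos: [0.5306, -0.1175, 0.0375]
orientation: [2.142, 2.298, -0.0]
force: [-0.6, -0.1, 0.1]
opening: 0.071
gripper_force: 0.0
```

apply_moves --steps '[0, 0, 0, 0, 0, 0, 40, 0, 0, 0, 0, 0, 0, 40, 0, 0, 0, 0, 0, 0, 40, 0, 0, 0, 0, 0, 0, 40, 0, 0, 0, 0, 0, 0, 40, 0, 0, 0, 0, 0, 0, 40]' --grip_force 40

```text
t: 20.38
tool_pos: [0.5309, -0.1171, 0.0377]
orientation: [2.141, 2.298, 0.001]
force: [0.8, 0.2, 1.8]
opening: 0.0437
gripper_force: 40.0
```

apply_moves --steps '[0, 0, 0, 0, 0, 0, 30, 0, 0, -0.1, 0, 0, 0, 30, 0, 0, -0.3, 0, 0, 0, 30, 0, 0, -0.5, 0, 0, 0, 30, 0, 0, -0.6, 0, 0, 0, 30, 0, 0, -0.6, 0, 0, 0, 30, 0, 0, -0.4, 0, 0, 0, 30, 0, 0, 0, 0, 0, 0, 30, 0, 0, 0, 0, 0, 0, 30]' --grip_force 50

```text
t: 21.13
tool_pos: [0.531, -0.1172, 0.1129]
orientation: [2.141, 2.297, 0.001]
force: [-0.6, -0.2, -1.8]
opening: 0.0433
gripper_force: 50.0
```

Run:
```python
from h import *
np.set_printoptions(precision=4,suppress=True)
s=robot.read_state();print(s["tool_pos"],s["force"],s["opening"],s["wrist_torque"])
c=snap("scene","j");cv2.imwrite("pics/j2.png",cv2.resize(c[120:260,250:430,::-1],(720,560)))
W,m=fit("pics/itop.png",(180,210,268,280),lambda h:(h[...,1]<14)&(h[...,2]>215),.003)
print("floor",cv2.minAreaRect(np.array(W,np.float32)*1000))
W,m=fit("pics/itop.png",(175,208,270,280),lambda h:(h[...,1]<25),.045)
print("rim",cv2.minAreaRect(np.array(W,np.float32)*1000))
```

```text
[ 0.531  -0.1172  0.1129] [-0.5955 -0.1741 -1.8392] 0.04329437224517763 [ 0.0194 -0.0848 -0.0025]
floor ((512.105224609375, 96.97162628173828), (148.9052276611328, 102.45185852050781), 86.22972869873047)
rim ((513.451171875, 101.55935668945312), (171.38168334960938, 111.88448333740234), 86.329345703125)
```

View pics/j2.png

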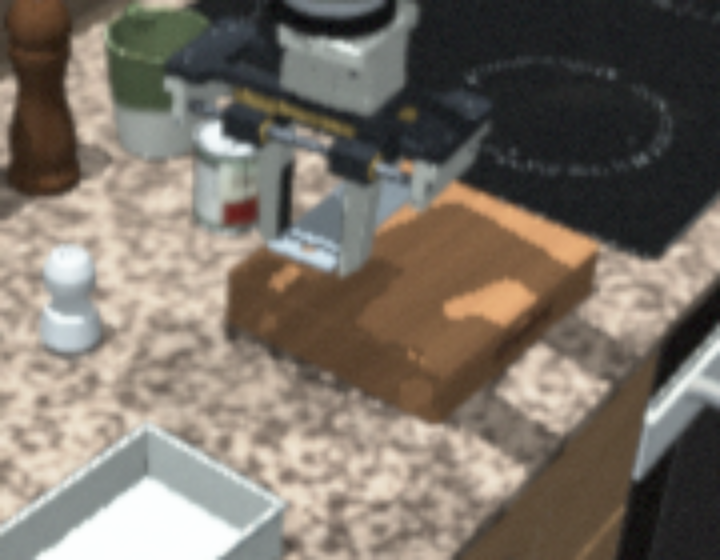

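The scraper is held level by its end, visible at about (310,250) in the crop. Now I carry it to the box, centred at (0.513,0.102) with yaw −3.7°.

Run:
```python
from h import *
plan((.516,.1463,.112),-7.7,12,30)
```

```text
0.73, 0.01, -0.00, 0,0,0.11, 30,
0.73, 0.00, -0.00, 0,0,0.11, 30,
0.73, -0.00, -0.00, 0,0,0.11, 30,
0.73, -0.01, -0.00, 0,0,0.11, 30,
0.73, -0.02, -0.00, 0,0,0.11, 30,
0.73, -0.03, -0.00, 0,0,0.11, 30,
0.73, -0.04, -0.00, 0,0,0.11, 30,
0.73, -0.05, -0.00, 0,0,0.11, 30,
0.73, -0.05, -0.00, 0,0,0.11, 30,
0.73, -0.06, -0.00, 0,0,0.11, 30,
0.73, -0.07, -0.00, 0,0,0.11, 30,
0.73, -0.08, -0.00, 0,0,0.11, 30,
```

apply_moves --steps '[0.3, 0, 0, 0, 0, 0.11, 30, 0.6, 0, 0, 0, 0, 0.11, 30, 0.8, 0, 0, 0, 0, 0.11, 30, 0.8, -0.01, 0, 0, 0, 0.11, 30, 0.8, -0.02, 0, 0, 0, 0.11, 30, 0.8, -0.03, 0, 0, 0, 0.11, 30, 0.8, -0.04, 0, 0, 0, 0.11, 30, 0.8, -0.05, 0, 0, 0, 0.11, 30, 0.8, -0.05, 0, 0, 0, 0.11, 30, 0.8, -0.06, 0, 0, 0, 0.11, 30, 0.7, -0.07, 0, 0, 0, 0.11, 30, 0.4, -0.05, 0, 0, 0, 0.11, 30]'

```text
t: 22.18
tool_pos: [0.5161, 0.137, 0.1103]
orientation: [-2.293, -2.144, 0.003]
force: [-0.1, 0.3, -1.3]
opening: 0.0433
gripper_force: 50.0
```

apply_moves --steps '[0.36, -0.03, 0, 0, 0, 0, 30, 0, 0, 0, 0, 0, 0, 30, 0, 0, 0, 0, 0, 0, 30, 0, 0, 0, 0, 0, 0, 30]'

```text
t: 22.52
tool_pos: [0.5173, 0.1451, 0.1116]
orientation: [-2.295, -2.145, 0.002]
force: [-0.7, -0.1, -1.1]
opening: 0.0432
gripper_force: 50.0
```

Run:
```python
from h import *
s=robot.read_state();print(s["tool_pos"],s["opening"],s["gripper_force"],Ro.from_rotvec(s["orientation"]).as_matrix().round(3))
plan((.516,.1463,.06),0,1,30)
```

```text
[0.51726048 0.14508756 0.11161341] 0.04321601316483916 49.98247683048248 [[ 0.068  0.998 -0.001]
 [ 0.998 -0.068 -0.001]
 [-0.001 -0.001 -1.   ]]
0.04, -0.04, 1.72, 0,0,0.00, 30,
```

apply_moves --steps '[0.04, -0.04, 0.3, 0, 0, 0, 30, 0, 0, 0.45, 0, 0, 0, 30, 0, 0, 0.5, 0, 0, 0, 30, 0, 0, 0.4, 0, 0, 0, 30, 0, 0, 0.3, 0, 0, 0, 30, 0, 0, 0.3, 0, 0, 0, 30, 0, 0, 0.3, 0, 0, 0, 30, 0, 0, 0.2, 0, 0, 0, 30, 0, 0, 0, 0, 0, 0, 30, 0, 0, 0, 0, 0, 0, 30]'

```text
t: 23.35
tool_pos: [0.5163, 0.1471, 0.0295]
orientation: [-2.295, -2.145, 0.001]
force: [-0.4, -0.1, -1.4]
opening: 0.0435
gripper_force: 50.0
```

apply_moves --steps '[0, 0, 0.2, 0, 0, 0, 30, 0, 0, 0.2, 0, 0, 0, 30, 0, 0, 0.15, 0, 0, 0, 30, 0, 0, 0.12, 0, 0, 0, 30, 0, 0, 0.05, 0, 0, 0, 30, 0, 0, 0, 0, 0, 0, 30, 0, 0, 0, 0, 0, 0, 30]'

```text
t: 23.93
tool_pos: [0.5163, 0.1471, 0.008]
orientation: [-2.296, -2.145, 0.0]
force: [-0.8, 0.7, -1.4]
opening: 0.0432
gripper_force: 50.0
```

apply_moves --steps '[0, 0, 0.07, 0, 0, 0, 30, 0, 0, 0, 0, 0, 0, 30, 0, 0, 0, 0, 0, 0, 55, 0, 0, 0, 0, 0, 0, 55, 0, 0, 0, 0, 0, 0, 55, 0, 0, 0, 0, 0, 0, 55, 0, 0, 0, 0, 0, 0, 55, 0, 0, 0, 0, 0, 0, 55]'

```text
t: 24.6
tool_pos: [0.5165, 0.1472, 0.0061]
orientation: [2.296, 2.145, 0.0]
force: [0.1, 0.5, -0.1]
opening: 0.0514
gripper_force: 0.0
```

apply_moves --steps '[0, 0, -0.2, 0, 0, 0, 55, 0, 0, -0.5, 0, 0, 0, 55, 0, 0, -0.8, 0, 0, 0, 55, 0, 0, -1, 0, 0, 0, 55, 0, 0, -1, 0, 0, 0, 55, -1, 0, -1, 0, 0, 0, 55, -1, 0, -0.5, 0, 0, 0, 55, -1, 0, 0, 0, 0, 0, 55, -1, 0, 0, 0, 0, 0, 55, -1, 0, 0, 0, 0, 0, 55, -1, 0, 0, 0, 0, 0, 55, -1, 0, 0, 0, 0, 0, 55]'

```text
t: 25.6
tool_pos: [0.502, -0.0632, 0.1562]
orientation: [2.295, 2.144, 0.001]
force: [1.1, -0.9, 0.3]
opening: 0.0508
gripper_force: 0.0
```

apply_moves --steps '[-1, 0, 0, 0, 0, 0, 55, -1, 0, 0, 0, 0, 0, 55, -0.5, 0, 0, 0, 0, 0, 55, 0, 0, 0, 0, 0, 0, 55, 0, 0, 0, 0, 0, 0, 55]'

```text
t: 26.02
tool_pos: [0.497, -0.1371, 0.1558]
orientation: [-2.298, -2.142, -0.001]
force: [-0.3, -0.3, 0.4]
opening: 0.051
gripper_force: 0.0
```

Run:
```python
from h import *
s=robot.read_state();print(s["t"],s["tool_pos"],s["force"])
t=snap("top","k")[200:285,95:280,::-1];q=snap("scene","k2")[215:360,160:340,::-1]
print([(d["conf"],ray("top",d["xy"],.003)) for d in eyes.place_of("top","scraper")])
cv2.imwrite("pics/k3.png",np.vstack([cv2.resize(t,(500,230)),cv2.resize(q,(500,360))]))
```

```text
26.0167 [ 0.49696731 -0.13714805  0.15580413] [-0.33791785 -0.26909562  0.4449743 ]
[(0.98, array([0.5095369 , 0.10534104, 0.003     ]))]
```

View pics/k3.png

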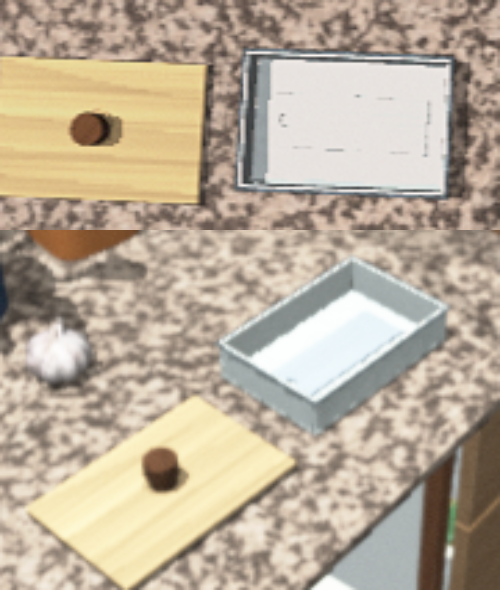

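The scraper lies flat and central in the box: its outline runs from about (280,95) to (430,155) in the crop. The lid lies flat beside the box, knob up at (90,128), and the arm is clear.

```bash
python3 -c "
from plant import robot
print(robot.close_job())"
```

```text
the job is handed in; nothing more can be done
None
```

The job is handed in at about 26 s: in the last pictures the lid is flat on the worktop, the scraper flat in the box and the arm clear. Pressing from above only slipped on the scraper, so I slid it by pushing its plain end with the closed fingertips.

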